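Snug the recessed nut of a bearing housing

ROBOT

A 6-joint arm with a two-finger parallel gripper is mounted at the origin on the work surface. World frame = base frame: x ahead of the robot, y to its left, z up, the work surface at z = 0. Lengths are in m, angles in rad, forces in N, time in s.
With the tool pointing down it reaches from about 0.25 to 0.775 m from the base axis. Payload 4 kg.
Tool frame: the origin (TCP) lies at the very end of the fingers, on their centre line; the grasp point (between the pads) lies 19 mm behind it; z points along the fingers, y is the line along which they close (so a half turn about z gives the same grasp; the last joint's range is limited). The gripper opens to 94 mm and grips with 3 to 60 N. Pads are 16 mm wide; open, the fingers measure 119 mm over their backs; the gripper's body (75 mm by 177 mm) begins 78 mm behind the grasp point.
Start: joints at [-1.424, 0.087, 1.371, -0, 1.684, -0.103], TCP at [0.136, -0.533, 0.183] pointing down, gripper open.
Joint ranges: [-3.1, 3.1], [-0.76, 2.03], [0.27, 2.55], [-1.08, 4.22], [0.17, 2.65], [-2.57, 2.57]. Speed limits (rad/s): [2.79, 2.79, 3.14, 3.14, 3.14, 3.14].

INTERFACE

Orientations are given as [roll, pitch, yaw] about the fixed x, y, z axes, in that order (R = Rz(yaw) Ry(pitch) Rx(roll)).
In Python, from bench import robot, vision gives the robot as it stands.
- The arm moves only by the shell command python3 -m crank 'ROWS'. ROWS is JSON, a list of rows, each a list of 3 entries, a list of its own where there are three numbers: the closure, from 0 (fully open) to 1 (shut), then the shift along the tool's x, y, z in m, then the turn, a rotation vector about the tool's x, y, z in degrees. A call has 1 to 8 rows; each row shifts and turns the commanded pose from where the row before left it, along the tool's axes as they then stand; what a row does not reach is not made up. A row lasts 1/10 s, in which the tool goes at most 50 mm and 8.59 degrees, less where a joint would pass 70% of its speed; a pose out of reach is approached as far as the arm can. A call with a gripper value outside its range is refused whole. The fingers move at their own pace and stop on an object; the grip force is fixed at half the most. Time passes only in rows, so rows that do not move let the fingers close. It gives the time, the measured TCP pose, the force, the opening and the grip force at its end, in the units of the state.
- robot.get_obs(): the state, without advancing time (a new reading comes with each control period).
- vision.snapshot(name): name is "scene" or "top"; returns a dict with "color" (480x640x3 uint8, red, green, blue), "z_map" (480x640 float32, m along the optical axis (not along the pixel's ray), 0 where there is no reading), "fx", "fy", "cx", "cy" (pixels), "R" (3x3) and "t" (3): a world point X has camera coordinates R X + t. Camera axes: x right, y down, z forward; pixel columns grow to the right and rows downward; lengths in m; the calibration is good to about 2 mm. A picture is of the moment at which its call begins.
- robot.close_job(): hands the job in; it is judged then, once.
The state is a dict: "time": time; "joint_positions": joint angles; "qvel": joint speeds; "joint_torque": joint torques, N m; "tool_pos": TCP position; "ee_rot": TCP orientation; "wrist_force": force on the tool from outside, world axes, zero at the start; "wrist_torque": the same for the moment, N m; "width": finger opening in m; "finger_force": force on a finger pad.
Only numpy, scipy, OpenCV 4.12 (cv2) and the standard library are available. Lean on these libraries where they do the work, as an engineer would, in place of code of your own. Each camera call takes 0.05 s, during which the arm holds its last target. There are 200 camera calls.

TASK

The nut at the bottom of the bearing housing's deep bore is slack. With the wide-socket extension from the wooden rack, pressing only lightly while you feel for the flats, get the socket fully home on the nut and turn it clockwise until it comes up firmly against its stop, without overtightening. Then ease off, draw the extension out without loosening the nut and set it gently back upright in a free well of the rack, leaving everything else alone.

Things in the scene. Friction and masses are not known exactly. Their poses are not given: they have to be found in the camera images.
- housing: Grey cast bearing housing bolted to the bench: 130 x 130 x 15 mm foot, upright round barrel 100 mm in outside diameter, top 100 mm above the origin. A straight round bore, 62 mm wide, runs down its middle from the top to a washer 18 mm above the origin, on which the nut stands, centred. Origin: centre of the foot's underside, on the bore axis; z up.
- nut_top (a point): Point of the housing on the bore axis, 34 mm above its origin: top of the flats of the steel hexagon nut, 36 mm across flats, flats 16 mm high (down to the washer). Above: a cone from 35 to 24 mm wide, 10 mm high, and a 20 mm stud end 2 mm more. Which way the flats point differs every time; no reading (nor this point's yaw) tells it: feel for it, or look down the bore.
- nut (a joint): How far the nut is screwed down, rad, 0 to 1.0; grows clockwise as seen from above; 1.0 is the stop, where it is tight. Starts between 0 and 0.35. Running it takes about 0.2 N m; it stays where it is left. Turning the socket anticlockwise under load loosens it again.
- seat (a joint): Elastic wind-up of the stud and washer under the nut, rad: the torque on the nut at 5 N m per rad, positive clockwise from above. 0 unloaded, about 0.04 while the nut runs, rising once it is at its stop. Firm is 0.10 (0.5 N m) or more; over 0.32 (1.6 N m) is overtightened. When the torque is eased it springs back by that angle, nut with it, without loosening.
- extension: The wide-socket extension, to be used: bright steel, 160 mm tall, 0.35 to 0.65 kg, upright in one of the rack's wells. Origin: centre of the socket's mouth at its bottom; z up the shaft. Socket 54 mm wide, 42 mm tall, with a hexagonal recess 38.4 mm across flats, 30 mm deep. Fully home on the nut its origin is 18 mm above the housing's; on unmatched flats it stops at 34 mm.
- extension_grip (a point): Centre of the extension's grip bar, on its axis 146 mm above its origin. The bar is 50 mm along x, 16 mm across y (grip it across this) and 28 mm tall (132 to 160 mm up); the shaft below it is 16 to 18 mm wide. On the nut the socket has about 0.11 rad of free play either way, and fits in six ways, every 60 degrees.
- slim_extension: The other extension in the rack, not to be used: 112 mm tall (top 126 mm above the bench), a like grip bar, its socket only 30 mm in diameter. Origin: centre of its bottom. Leave it standing.
- rack: Varnished wooden rack fixed to the bench, 86 x 216 x 40 mm (x, y, z), with two round wells side by side along its y. Origin: centre of the underside.
- rack_hole0 (a point): Centre of the mouth of one well, 40 mm above the bench: 63 mm diameter, 26 mm deep, floor 14 mm above the bench. An extension standing in a well has its origin at that floor, within 5 mm of the well's axis. The extensions may be in either well.
- rack_hole1 (a point): The same for the other well, 130 mm from the first.
- loose_nut: Loose hexagon nut lying on the bench between housing and rack, 36 mm across flats, 18 mm tall. Origin: centre of its underside. Leave alone.
- bolt: Dark steel bolt standing on its 30 mm hexagon head, 78 mm tall. Origin: centre of its underside. Leave alone.
- spanner: Open-ended spanner, 200 mm, lying flat beyond the housing or rack. Origin: centre of its underside. Leave alone.
There are look-alikes about, which are no part of the job. Of the things shaped like the housing, the grey one is meant. There is more than one size of the rack; the job needs the larger.

How it is judged:
On the way, in this order (a step that is already met when the one before it is completed fails the run):
1. the wide socket is fully home on the nut (within 5 mm of the washer, centred within 5 mm) (z of extension in the frame of housing below 0.023 m and horizontal distance between extension and housing below 0.005 m), for 0.2 s.
2. the nut is at its stop and firmly tight (nut over 0.95, seat wound up over 0.10 rad) with the socket on it (value of joint nut above 0.95 rad and value of joint seat above 0.1 rad and z of extension in the frame of housing below 0.026 m), for 0.2 s.
At the end, for the whole second after the job is handed in: The nut is still tight (joint over 0.9 of 1.0), and the wide-socket extension stands upright (within 0.08 rad) and at rest on the floor of a rack well (its mouth within 4 mm of the floor), let go; the slim extension still stands in its well (value of joint nut above 0.9 rad and z of extension in the frame of rack below 0.018 m and angle between each of extension, slim_extension's own z axis and vertical below 0.08 rad and (horizontal distance between extension and rack_hole0 below 0.01 m or horizontal distance between extension and rack_hole1 below 0.01 m) and linear speed of extension below 0.02 m/s); the robot touches nothing.
It fails at once if the nut is overtightened (seat wound up over 0.32 rad, 1.6 N m) (value of joint seat above 0.32 rad).
It fails at once if the extension is pressed hard (over 50 N) on the nut or housing before the nut is tight, while the socket is not home on it (contact force between extension and housing above 50 N and z of extension in the frame of housing above 0.026 m and value of joint nut below 0.9 rad).
It fails at once if the extension is dropped into the rack (over 0.3 m/s within 20 mm of the well floor, not held) or pressed on it with over 100 N (contact force between extension and rack above 100 N or (z of extension in the frame of rack below 0.034 m and linear speed of extension above 0.3 m/s and contact force between the fingers and extension below 1 N)).
It fails at once if the slim extension is disturbed (moved 30 mm or tipped) (distance of slim_extension from where it was at the start of the episode above 0.03 m or angle between slim_extension's own z axis and vertical above 0.2 rad).
It fails at once if the loose nut, bolt or spanner is moved over 20 mm (distance of any of loose_nut, bolt, spanner from where it was at the start of the episode above 0.02 m).
It also fails if it takes over 72 s, if anything falls off the work surface, if the arm or the gripper's body presses on something with over 40 N, if the wrist force passes 120 N, or if a joint passes its speed limit or range.

## Working session

There is one attempt and no reset: what is moved stays moved. The work goes in short steps, Python scripts to look and compute and a shell command to move; the robot and the scene stay as the last step left them, time stands still between calls to the robot, and variables do not carry over. Pictures are saved under pics/ and viewed, at most 10 in all, crops included, and the job is handed in when it is done.

```bash
mkdir -p pics; ls; cat > h.py <<'E'
import numpy as np, cv2
from bench import robot, vision
def snap(n,f):
    s=vision.snapshot(n); np.savez('/tmp/'+n+'.npz',**s); cv2.imwrite('pics/'+f,s['color'][:,:,::-1]); return s
def w(s,u,v,z=None):
    R,t=np.array(s['R']),np.array(s['t'])
    r=np.array([(u-s['cx'])/s['fx'],(v-s['cy'])/s['fy'],1.])
    c=-R.T@t; d=R.T@r
    if z is None: return c+d*float(s['z_map'][int(v),int(u)])
    return c+d*(z-c[2])/d[2]
E
python3 - <<'E'
from h import *
a=snap('scene','s1.png');b=snap('top','t1.png')
o=robot.get_obs();print({k:np.round(v,3) for k,v in o.items()})
for s in(a,b):print(np.round(-np.array(s['R']).T@s['t'],3),s['fx'])
E
```

```text
pics
{'time': np.float64(0.1), 'joint_positions': array([-1.424,  0.088,  1.372,  0.   ,  1.684, -0.103]), 'qvel': array([-0.   , -0.001, -0.006,  0.001, -0.001,  0.001]), 'joint_torque': array([ 3.0000e-03, -3.4125e+01, -3.0330e+01,  7.2000e-02,  3.0000e-02,
       -0.0000e+00]), 'tool_pos': array([ 0.136, -0.532,  0.182]), 'ee_rot': array([-3.14, -0.  ,  0.25]), 'wrist_force': array([-0.301,  1.126, -0.298]), 'wrist_torque': array([ 0.031, -0.019, -0.006]), 'finger_force': np.float64(0.0), 'width': np.float64(0.094)}
[ 1.115 -0.484  1.146] 612.2090553076604
[ 0.433 -0.021  1.431] 525.8975052407261
```

View pics/s1.png

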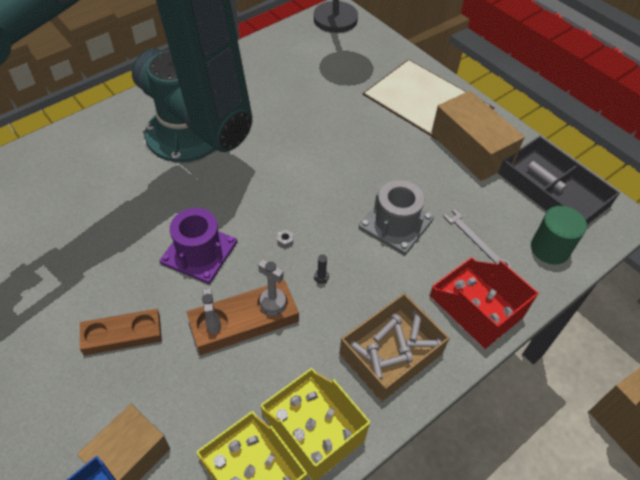

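View pics/t1.png

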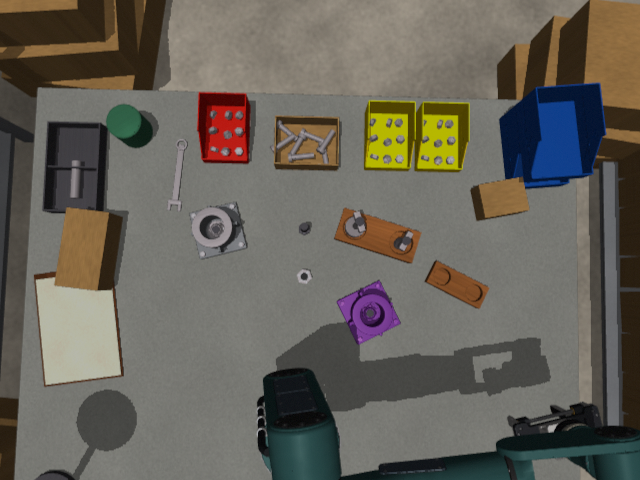

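The top view shows the grey housing at about (215,230), the larger rack at (377,235) with the wide extension at (355,228) and the slim one at (404,241). The purple housing at (370,313) and the small rack at (457,284) are look-alikes. Next I'll look at an enlarged crop.

```bash
python3 - <<'E'
from h import *
im=cv2.imread('pics/t1.png')
A=cv2.resize(im[195:265,180:255],(800,747)[0:2] and (600,560),interpolation=cv2.INTER_CUBIC)
cv2.imwrite('pics/c1.png',A)
B=cv2.resize(im[200:270,325:425],(800,560),interpolation=cv2.INTER_CUBIC)
cv2.imwrite('pics/c2.png',B)
s=np.load('/tmp/top.npz')
z=s['z_map']
for p in [(215,230),(197,228),(218,212),(348,229),(355,230),(353,217),(404,241),(378,235)]: print(p,np.round(w(s,*p),3))
# point cloud slices
v,u=np.mgrid[0:480,0:640]; R,t=s['R'],s['t']
P=(np.stack([(u-s['cx'])/s['fx']*z,(v-s['cy'])/s['fy']*z,z],-1)-t)@R
np.save('/tmp/P.npy',P)
def sel(u0,u1,v0,v1,z0,z1):
    q=P[v0:v1,u0:u1].reshape(-1,3); return q[(q[:,2]>z0)&(q[:,2]<z1)]
q=sel(180,255,195,265,.09,.11); print('barrel top',len(q),q.mean(0), cv2.minEnclosingCircle(q[:,:2].astype('f4')))
q=sel(325,380,200,262,.15,.2); print('bar',len(q),q.mean(0) ,cv2.minAreaRect(q[:,:2].astype('f4')))
q=sel(325,425,200,270,.03,.048); print('rack',len(q),cv2.minAreaRect(q[:,:2].astype('f4')))
q=sel(385,425,215,270,.1,.15); print('slim',len(q),cv2.minAreaRect(q[:,:2].astype('f4')),q.mean(0))
E
```

```text
(215, 230) [0.56  0.233 0.052]
(197, 228) [0.559 0.27  0.1  ]
(218, 212) [0.601 0.218 0.103]
(348, 229) [ 0.57  -0.116  0.054]
(355, 230) [ 0.567 -0.134  0.06 ]
(353, 217) [ 0.601 -0.128  0.062]
(404, 241) [ 0.536 -0.251  0.127]
(378, 235) [ 0.557 -0.196  0.048]
barrel top 849 [0.56404132 0.23295287 0.09948196] ((0.5642872452735901, 0.2329566478729248), 0.05195412039756775)
bar 164 [ 0.57834493 -0.13408591  0.17318099] ((0.5790661573410034, -0.134813129901886), (0.04934098944067955, 0.020601259544491768), 23.730873107910156)
rack 1757 ((0.5593158006668091, -0.1970265805721283), (0.2170892357826233, 0.08755728602409363), 73.19403839111328)
slim 161 ((0.5384750366210938, -0.256246954202652), (0.021139491349458694, 0.04946393147110939), 66.11029815673828) [ 0.53795835 -0.25482404  0.12451151]
```

View pics/c1.png

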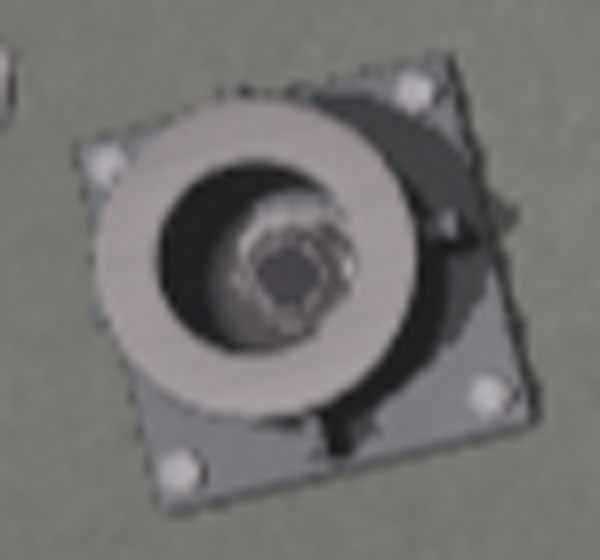

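View pics/c2.png

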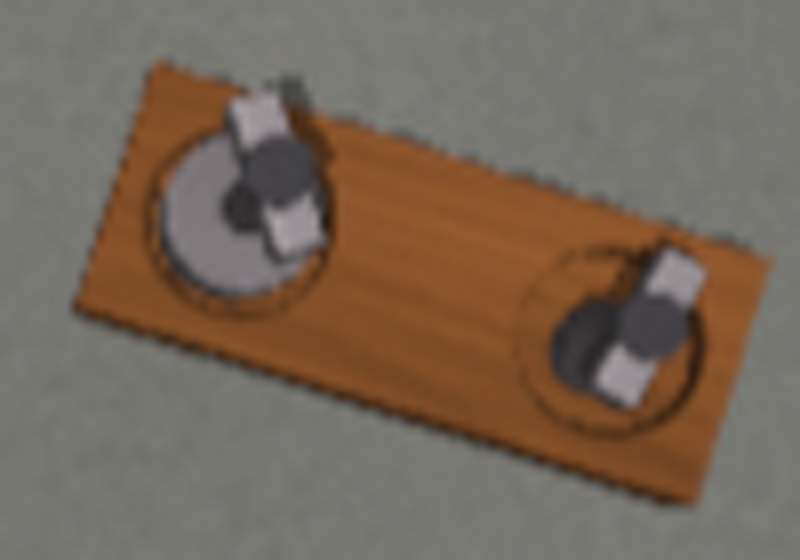

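Crop 1 shows the nut in the bore, but its flats can't be read reliably, so I'll feel for them. Crop 2 shows the wide extension's bar, from (257,97) to (300,245), leaning about 17° from world x. Next is the bar yaw and the approach.

```bash
python3 - <<'E'
from h import *
P=np.load('/tmp/P.npy'); s=np.load('/tmp/top.npz')
q=P[200:262,325:380].reshape(-1,3); q=q[(q[:,2]>.168)&(q[:,2]<.185)]
print(len(q),np.median(q,0),cv2.minAreaRect(q[:,:2].astype('f4')))
l=cv2.fitLine(q[:,:2].astype('f4'),cv2.DIST_L2,0,.01,.01).ravel();print(l,np.degrees(np.arctan2(l[1],l[0])))
f=lambda x,y:w(s,325+x/8-.5,200+y/8-.5,.174)
a,b=f(257,97),f(302,250);print(a,b,(a+b)/2,np.degrees(np.arctan2(*(a-b)[1::-1])))
# scene view cross-check
s=np.load('/tmp/scene.npz');z=s['z_map'];v,u=np.mgrid[0:480,0:640]
Q=(np.stack([(u-s['cx'])/s['fx']*z,(v-s['cy'])/s['fy']*z,z],-1)-s['t'])@s['R']
q=Q[250:330,180:310].reshape(-1,3);q=q[(q[:,2]>.168)&(q[:,2]<.185)&(z[250:330,180:310].ravel()>0)]
print(len(q),q.mean(0),cv2.minAreaRect(q[:,:2].astype('f4')))
q=Q[170:260,350:440].reshape(-1,3);q=q[(q[:,2]>.095)&(q[:,2]<.105)]
print(len(q),cv2.minEnclosingCircle(q[:,:2].astype('f4')))
E
```

```text
144 [ 0.57921055 -0.13407395  0.17450163] ((0.5792908072471619, -0.13471435010433197), (0.048850078135728836, 0.020601259544491768), 23.73086929321289)
[ 0.9434029   0.33164886  0.5789335  -0.13461387] 19.368885
[ 0.60069401 -0.12772519  0.174     ] [ 0.55475578 -0.14201546  0.174     ] [ 0.5777249  -0.13487033  0.174     ] 17.27965152243943
228 [ 0.57797612 -0.13330717  0.17462567] ((0.5761572122573853, -0.13184259831905365), (0.05214617773890495, 0.022740723565220833), 15.045178413391113)
873 ((0.564446210861206, 0.23650547862052917), 0.055693551898002625)
```

```bash
python3 -m crank '[[0,[0,0,-0.05],[0,0,-4]],[0,[0.042,-0.018,0],[0,0,0]],[0,[0.042,-0.018,0],[0,0,0]],[0,[0.042,-0.018,0],[0,0,0]],[0,[0.042,-0.018,0],[0,0,0]],[0,[0.042,-0.018,0],[0,0,0]],[0,[0.042,-0.018,0],[0,0,0]],[0,[0.042,-0.018,0],[0,0,0]]]'; python3 -m crank '[[0,[0.042,-0.018,0],[0,0,0]],[0,[0.042,-0.018,0],[0,0,0]],[0,[0.042,-0.018,0],[0,0,0]],[0,[0.042,-0.018,0],[0,0,0]],[0,[0.042,-0.018,0],[0,0,0]],[0,[0.04,-0.018,0],[0,0,0]],[0,[0,0,0],[0,0,0]]]'
```

```text
time: 0.9
tool_pos: [0.3764, -0.3193, 0.2321]
ee_rot: [-3.141, 0.0, 0.319]
wrist_force: [0.2, -0.8, 0.3]
width: 0.0939
finger_force: 0.0
time: 1.6
tool_pos: [0.5813, -0.1356, 0.2304]
ee_rot: [-3.138, 0.001, 0.326]
wrist_force: [0.3, -1.4, 0.9]
width: 0.0939
finger_force: 0.0
```

```bash
python3 -m crank '[[0,[-0.003,-0.002,0.03],[0,0,0]],[0,[0,0,0.03],[0,0,0]],[0,[0,0,0.027],[0,0,0]],[0,[0,0,0],[0,0,0]],[1,[0,0,0],[0,0,0]],[1,[0,0,0],[0,0,0]],[1,[0,0,0],[0,0,0]],[1,[0,0,0],[0,0,0]]]';python3 -m crank '[[1,[0,0,0],[0,0,0]],[1,[0,0,0],[0,0,0]],[1,[0,0,0],[0,0,0]],[1,[0,0,0],[0,0,0]]]'; python3 -c "
from h import *
o=robot.get_obs();print(o['tool_pos'],o['ee_rot'],o['width'],o['wrist_force'],o['wrist_torque'],o['joint_positions'])"
```

```text
time: 2.4
tool_pos: [0.5762, -0.1393, 0.1473]
ee_rot: [3.14, -0.002, 0.319]
wrist_force: [0.9, 0.6, 0.6]
width: 0.0655
finger_force: 0.0
time: 2.8
tool_pos: [0.5754, -0.1389, 0.1455]
ee_rot: [-3.142, 0.0, 0.32]
wrist_force: [-0.2, -0.2, 0.6]
width: 0.0333
finger_force: 0.0
[ 0.57537713 -0.13888913  0.14550989] [-3.14158543e+00  1.78606324e-04  3.19673475e-01] 0.03330887430562843 [-0.15723193 -0.20643884  0.63650388] [ 0.01110281  0.01727268 -0.02563452] [-3.32562003e-01  1.90168407e-01  1.32837957e+00 -1.02805851e-04
  1.62319101e+00  9.18555472e-01]
```

```bash
python3 -m crank '[[1,[0.004,-0.0035,0.002],[0,0,0]],[1,[0,0,0],[0,0,0]],[1,[0,0,0],[0,0,0]],[1,[0,0,0],[0,0,0]],[1,[0,0,0],[0,0,0]],[1,[0,0,0],[0,0,0]]]'; python3 -c "
from h import *
o=robot.get_obs();print(o['tool_pos'],o['ee_rot'],o['width'],o['wrist_force'],o['wrist_torque'])"
```

```text
time: 3.4
tool_pos: [0.5779, -0.1342, 0.1432]
ee_rot: [-3.141, 0.0, 0.32]
wrist_force: [-1.0, 1.5, -1.0]
width: 0.0156
finger_force: 30.0
[ 0.57792736 -0.13416582  0.14321485] [-3.14098939e+00  4.58250339e-04  3.19656431e-01] 0.015552046701427881 [-0.98866487  1.52867146 -0.95871958] [ 0.24073572 -0.02748475 -0.02729017]
```

```bash
python3 -m crank '[[1,[0,0,-0.015],[0,0,0]],[1,[0,0,-0.025],[0,0,0]],[1,[0,0,-0.035],[0,0,0]],[1,[0,0,-0.035],[0,0,0]],[1,[0,0,-0.03],[0,0,0]],[1,[0,0,0],[0,0,0]],[1,[0,0,0],[0,0,0]]]'; python3 -c "
from h import *
s=snap('scene','s2.png')
o=robot.get_obs();print(o['tool_pos'],o['ee_rot'],o['width'],o['wrist_force'],o['wrist_torque'])
c=s['color'][120:360,120:440,::-1];cv2.imwrite('pics/s2c.png',cv2.resize(c,(800,600)))
t=np.load('/tmp/top.npz')
g=cv2.cvtColor(t['color'],cv2.COLOR_RGB2GRAY)
P=np.load('/tmp/P.npy');v,u=np.where((P[...,2]>.094)&(P[...,2]<.108));k=(u>180)&(u<255)&(v>195)&(v<265)
m=np.zeros((480,640),'u1');m[v[k],u[k]]=255
c,h=cv2.findContours(m,cv2.RETR_CCOMP,cv2.CHAIN_APPROX_NONE)
for q in c:
  if len(q)>15:
    e=cv2.fitEllipse(q);print(e,w(t,*e[0],.1))
"
```

```text
time: 4.1
tool_pos: [0.5781, -0.1345, 0.2834]
ee_rot: [3.141, -0.0, 0.319]
wrist_force: [-0.7, -0.1, -5.6]
width: 0.0156
finger_force: 30.0
[ 0.57739876 -0.13430784  0.28150255] [-3.13984534e+00  2.99028316e-03  3.19370800e-01] 0.015582406696897496 [-0.5191384  -0.14430966 -6.16483804] [0.06862547 0.00439946 0.04530609]
((211.71542358398438, 226.43609619140625), (39.264442443847656, 39.857540130615234), 84.63219451904297) [0.56408505 0.23299869 0.1       ]
((211.74241638183594, 226.45330810546875), (25.215734481811523, 25.350595474243164), 75.69684600830078) [0.56404282 0.23292891 0.1       ]
```

View pics/s2c.png

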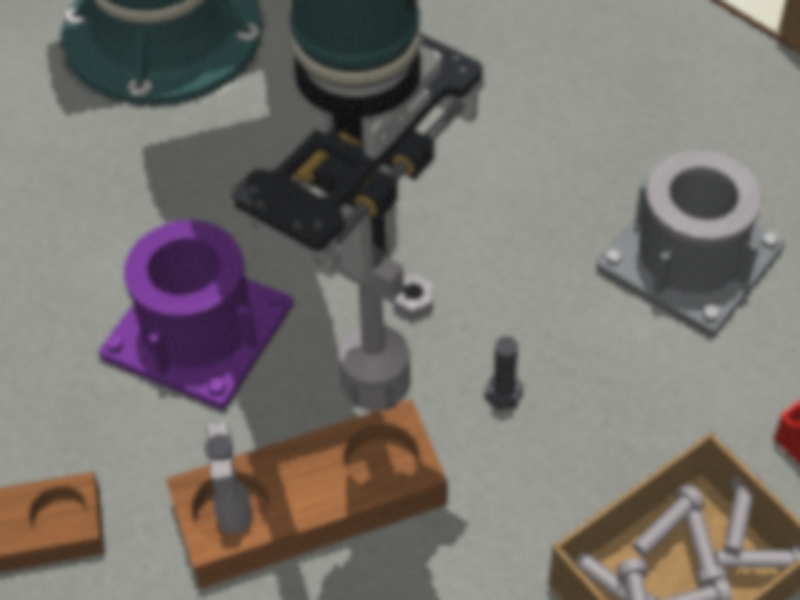

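The view shows the extension hanging upright, its socket at (375,385), clear of the rack, with the slim one still standing. Now I'll carry it over to the housing.

```bash
python3 -m crank '[[1,[0.006,-0.02,0],[0,0,0]],[1,[0.011,-0.039,0],[0,0,0]],[1,[0.0115,-0.04,0],[0,0,0]],[1,[0.0115,-0.04,0],[0,0,0]],[1,[0.0115,-0.04,0],[0,0,0]],[1,[0.0115,-0.04,0],[0,0,0]],[1,[0.0115,-0.04,0],[0,0,0]],[1,[0.0115,-0.04,0],[0,0,0]]]'; python3 -m crank '[[1,[0.011,-0.035,0],[0,0,0]],[1,[0.006,-0.019,0],[0,0,0]],[1,[0,0,0],[0,0,-4]],[1,[0,0,0],[0,0,-8]],[1,[0,0,0],[0,0,-8]],[1,[0,0,0],[0,0,-8]],[1,[0,0,0],[0,0,-8]],[1,[0,0,0],[0,0,-8]]]';python3 -m crank '[[1,[0,0,0],[0,0,-8]],[1,[0,0,0],[0,0,-8]],[1,[0,0,0],[0,0,-8]],[1,[0,0,0],[0,0,-8]],[1,[0,0,0],[0,0,-8]],[1,[0,0,0],[0,0,-4]],[1,[0,0,0],[0,0,0]],[1,[0,0,0],[0,0,0]]]'; python3 -c "
from h import *
o=robot.get_obs();print(o['tool_pos'],o['ee_rot'],o['width'],o['wrist_force'],o['wrist_torque'],o['joint_positions'])"
```

```text
time: 4.95
tool_pos: [0.5643, 0.1779, 0.2799]
ee_rot: [-3.141, 0.006, 0.32]
wrist_force: [0.4, 0.2, -5.2]
width: 0.0155
finger_force: 30.0
time: 5.75
tool_pos: [0.5639, 0.2328, 0.2796]
ee_rot: [-3.137, 0.005, 1.093]
wrist_force: [-0.5, 0.1, -5.1]
width: 0.0153
finger_force: 30.0
time: 6.55
tool_pos: [0.5643, 0.2329, 0.281]
ee_rot: [-3.137, 0.0, 1.854]
wrist_force: [-0.2, 0.1, -5.0]
width: 0.0157
finger_force: 30.0
[0.56429404 0.2328834  0.28102414] [-3.13715943e+00  2.57465757e-04  1.85387082e+00] 0.01570464078605025 [-0.15388967  0.14021899 -4.97204538] [-0.01301738 -0.11691176 -0.02567239] [ 2.98670866e-01  2.33354796e-01  1.01053734e+00 -1.99123707e-04
  1.90213721e+00  1.55325819e-02]
```

```bash
python3 -m crank '[[1,[0,0,0.025],[0,0,0]],[1,[0,0,0.03],[0,0,0]],[1,[0,0,0.025],[0,0,0]],[1,[0,0,0.016],[0,0,0]],[1,[0,0,0],[0,0,0]],[1,[0,0,0],[0,0,0]]]' && python3 -m crank '[[1,[0,0,0.004],[0,0,0]],[1,[0,0,0.004],[0,0,0]],[1,[0,0,0.004],[0,0,0]],[1,[0,0,0.004],[0,0,0]],[1,[0,0,0],[0,0,0]]]';python3 -c "
from h import *
o=robot.get_obs();print(o['tool_pos'],o['ee_rot'],o['width'],o['wrist_force'],o['wrist_torque'])"
```

```text
time: 7.15
tool_pos: [0.5647, 0.2331, 0.187]
ee_rot: [-3.14, 0.0, 1.855]
wrist_force: [-0.1, -0.4, -4.7]
width: 0.0154
finger_force: 30.0
time: 7.65
tool_pos: [0.5648, 0.233, 0.1706]
ee_rot: [-3.141, 0.0, 1.855]
wrist_force: [0.3, 0.3, -6.0]
width: 0.0156
finger_force: 30.0
[0.56478812 0.23303296 0.17063365] [-3.14057690e+00  2.21801246e-04  1.85544915e+00] 0.015643331370401074 [ 0.34631823  0.29094729 -5.98250611] [ 0.06936441 -0.04396454 -0.01403218]
```

```bash
for i in 1 2 3 4 5; do python3 -m crank '[[1,[0,0,0.002],[0,0,0]],[1,[0,0,0],[0,0,0]]]' | egrep 'tool_pos|force'; done
```

```text
tool_pos: [0.565, 0.2331, 0.1693]
wrist_force: [0.0, 0.2, -5.7]
finger_force: 30.0
tool_pos: [0.565, 0.2332, 0.1674]
wrist_force: [-0.5, -0.7, -4.3]
finger_force: 30.0
tool_pos: [0.5648, 0.2331, 0.1653]
wrist_force: [-0.3, 0.5, -4.5]
finger_force: 30.0
tool_pos: [0.5646, 0.2331, 0.1633]
wrist_force: [-1.0, 0.3, -5.3]
finger_force: 30.0
tool_pos: [0.5651, 0.2333, 0.1625]
wrist_force: [-1.4, 0.3, -0.6]
finger_force: 30.0
```

```bash
python3 -m crank '[[1,[0,0,0.001],[0,0,0]],[1,[0,0,0],[0,0,0]]]' | egrep 'tool_pos|wrist_force';for i in 1 2 3 4 5; do python3 -m crank '[[1,[0,0,0],[0,0,4]],[1,[0,0,0],[0,0,0]]]' | egrep 'tool_pos|wrist_force|rot'; done
```

```text
tool_pos: [0.5656, 0.2333, 0.1622]
wrist_force: [-1.2, -0.3, 3.6]
tool_pos: [0.5655, 0.2332, 0.1622]
ee_rot: [3.139, 0.0, 1.786]
wrist_force: [-1.8, -1.6, 5.5]
tool_pos: [0.5654, 0.2331, 0.1622]
ee_rot: [3.14, 0.0, 1.716]
wrist_force: [-1.3, -0.5, 6.4]
tool_pos: [0.5653, 0.2331, 0.1621]
ee_rot: [3.14, -0.0, 1.647]
wrist_force: [-1.9, -0.6, 5.3]
tool_pos: [0.5654, 0.2331, 0.1621]
ee_rot: [3.14, -0.0, 1.577]
wrist_force: [-1.4, -1.1, 5.7]
tool_pos: [0.5653, 0.2331, 0.1621]
ee_rot: [3.14, -0.0, 1.507]
wrist_force: [-2.6, -1.3, 5.4]
```

```bash
for i in 1 2 3 4 5; do python3 -m crank '[[1,[0,0,0],[0,0,4]],[1,[0,0,0],[0,0,0]]]' | egrep 'tool_pos|wrist_force|rot'; done
```

```text
tool_pos: [0.5651, 0.2332, 0.162]
ee_rot: [3.14, -0.001, 1.437]
wrist_force: [-1.8, -0.4, 5.1]
tool_pos: [0.5651, 0.2333, 0.1616]
ee_rot: [3.141, -0.001, 1.368]
wrist_force: [-1.7, -0.5, 5.2]
tool_pos: [0.5646, 0.2333, 0.1586]
ee_rot: [-3.14, 0.001, 1.299]
wrist_force: [-1.1, 0.6, -5.5]
tool_pos: [0.5643, 0.2332, 0.1581]
ee_rot: [-3.139, 0.002, 1.23]
wrist_force: [-1.5, 1.0, -5.3]
tool_pos: [0.5643, 0.2333, 0.1586]
ee_rot: [-3.139, 0.001, 1.16]
wrist_force: [-0.4, 1.7, -6.4]
```

It dropped onto the flats at a yaw of about 1.3. Now I'll lower it home.

```bash
python3 -m crank '[[1,[0,0,0],[0,0,-3]],[1,[0,0,0.002],[0,0,0]]]'| egrep 'tool_pos|wrist_force|rot';for i in 1 2 3 4 5; do python3 -m crank '[[1,[0,0,0.002],[0,0,0]],[1,[0,0,0],[0,0,0]]]' | egrep 'tool_pos|wrist_force|rot'; done
```

```text
tool_pos: [0.5649, 0.2333, 0.1579]
ee_rot: [-3.141, 0.0, 1.213]
wrist_force: [-1.5, 1.3, -4.8]
tool_pos: [0.5646, 0.2332, 0.1558]
ee_rot: [-3.141, 0.001, 1.21]
wrist_force: [-1.4, 0.9, -5.5]
tool_pos: [0.5648, 0.2332, 0.1542]
ee_rot: [-3.141, 0.0, 1.21]
wrist_force: [-1.3, 1.1, -5.4]
tool_pos: [0.5648, 0.2331, 0.1523]
ee_rot: [-3.141, 0.0, 1.21]
wrist_force: [-1.0, 1.6, -4.9]
tool_pos: [0.5648, 0.2331, 0.1503]
ee_rot: [-3.141, 0.0, 1.21]
wrist_force: [-0.8, 1.8, -4.5]
tool_pos: [0.5648, 0.2331, 0.1482]
ee_rot: [-3.141, 0.0, 1.21]
wrist_force: [-1.4, 1.5, -4.8]
```

```bash
for i in 1 2 3; do python3 -m crank '[[1,[0,0,0.001],[0,0,0]],[1,[0,0,0],[0,0,0]]]' | egrep 'tool_pos|wrist_force|rot'; done
python3 -c "
from h import *
for i in range(2):
  o=robot.get_obs();print(o['wrist_torque'],o['joint_torque'][5])"
```

```text
tool_pos: [0.5649, 0.2331, 0.1474]
ee_rot: [-3.141, 0.0, 1.21]
wrist_force: [-1.7, 1.9, -4.2]
tool_pos: [0.5651, 0.2333, 0.147]
ee_rot: [3.141, -0.001, 1.21]
wrist_force: [-1.3, 2.4, -3.2]
tool_pos: [0.5653, 0.2335, 0.1469]
ee_rot: [3.14, -0.001, 1.21]
wrist_force: [-2.0, 1.9, 1.8]
[0.48009837 0.73628916 0.02048327] 0.016298535629175603
[0.48009837 0.73628916 0.02048327] 0.016298535629175603
```

The socket is home. Now I'll turn the nut, watching the torque.

```bash
cat > o.py <<'E'
from h import *
o=robot.get_obs();print(round(float(o['time']),2),np.round(o['tool_pos'],4),'yaw',round(float(o['ee_rot'][2]),3),'F',np.round(o['wrist_force'],1),'Tz',round(float(o['wrist_torque'][2]),3),'t6',round(float(o['joint_torque'][5]),3),'q6',round(float(o['joint_positions'][5]),2),'w',round(float(o['width']),4))
E
for i in 1 2 3 4 5; do python3 -m crank '[[1,[0,0,0],[0,0,4]],[1,[0,0,0],[0,0,0]]]' >/dev/null; python3 o.py; done
```

```text
12.85 [0.5653 0.2335 0.1468] yaw 1.141 F [-3.3  1.4  3.3] Tz 0.195 t6 0.463 q6 0.73 w 0.0157
13.05 [0.5653 0.2337 0.1468] yaw 1.072 F [-4.   2.1  4.7] Tz 0.236 t6 0.547 q6 0.8 w 0.0157
13.25 [0.5653 0.2336 0.1468] yaw 1.003 F [-3.1  2.4  5.2] Tz 0.28 t6 0.586 q6 0.87 w 0.0156
13.45 [0.5654 0.2336 0.1468] yaw 0.933 F [-3.3  2.5  5.3] Tz 0.325 t6 0.55 q6 0.94 w 0.0153
13.65 [0.5655 0.2335 0.1468] yaw 0.863 F [-3.3  2.5  5.5] Tz 0.319 t6 0.551 q6 1.01 w 0.0161
```

```bash
for i in 1 2 3 4 5; do python3 -m crank '[[1,[0,0,0],[0,0,3]],[1,[0,0,0],[0,0,0]]]' >/dev/null; python3 o.py; done
```

```text
13.85 [0.5655 0.2335 0.1468] yaw 0.811 F [-2.5  2.1  5. ] Tz 0.311 t6 0.491 q6 1.06 w 0.0157
14.05 [0.5655 0.2335 0.1468] yaw 0.759 F [-2.7  2.2  5. ] Tz 0.37 t6 0.491 q6 1.11 w 0.0154
14.25 [0.5655 0.2335 0.1468] yaw 0.706 F [-2.2  2.2  5.1] Tz 0.298 t6 0.491 q6 1.16 w 0.0155
14.45 [0.5656 0.2334 0.1468] yaw 0.654 F [-2.7  2.6  5.8] Tz 0.36 t6 0.489 q6 1.22 w 0.016
14.65 [0.5656 0.2335 0.1468] yaw 0.602 F [-2.3  1.3  4.6] Tz 0.314 t6 0.488 q6 1.27 w 0.0158
```

```bash
for i in 1 2 3 4; do python3 -m crank '[[1,[0,0,0],[0,0,2.5]],[1,[0,0,0],[0,0,0]]]' >/dev/null; python3 o.py; done
```

```text
14.85 [0.5656 0.2334 0.1468] yaw 0.558 F [-2.6  2.3  4.7] Tz 0.329 t6 0.457 q6 1.31 w 0.0158
15.05 [0.5657 0.2334 0.1468] yaw 0.514 F [-3.3  2.5  4.3] Tz 0.263 t6 0.456 q6 1.36 w 0.0156
15.25 [0.5657 0.2333 0.1467] yaw 0.471 F [-2.4  2.5  5.1] Tz 0.294 t6 0.458 q6 1.4 w 0.0158
15.45 [0.5657 0.2333 0.1468] yaw 0.427 F [-2.9  2.4  5. ] Tz 0.312 t6 0.458 q6 1.44 w 0.0154
```

```bash
for i in 1 2 3; do python3 -m crank '[[1,[0,0,0],[0,0,2]],[1,[0,0,0],[0,0,0]]]' >/dev/null; python3 o.py; done
```

```text
15.65 [0.5657 0.2333 0.1468] yaw 0.392 F [-1.8  2.5  4.7] Tz 0.298 t6 0.429 q6 1.48 w 0.016
15.85 [0.5658 0.2332 0.1467] yaw 0.357 F [-2.1  1.3  5.4] Tz 0.274 t6 0.408 q6 1.51 w 0.0157
16.05 [0.566  0.2331 0.1467] yaw 0.322 F [-2.5  1.8  5. ] Tz 0.39 t6 0.503 q6 1.55 w 0.0153
```

```bash
for i in 1 2 3; do python3 -m crank '[[1,[0,0,0],[0,0,1.5]],[1,[0,0,0],[0,0,0]]]' >/dev/null; python3 o.py; done
```

```text
16.25 [0.566  0.2331 0.1468] yaw 0.297 F [-2.4  2.   5.6] Tz 0.48 t6 0.545 q6 1.57 w 0.0159
16.45 [0.5661 0.233  0.1467] yaw 0.271 F [-2.3  1.   6. ] Tz 0.485 t6 0.614 q6 1.6 w 0.0156
16.65 [0.5661 0.233  0.1467] yaw 0.245 F [-2.3  1.3  5.5] Tz 0.536 t6 0.682 q6 1.62 w 0.0157
```

```bash
for i in 1 2 3 4; do python3 -m crank '[[1,[0,0,0],[0,0,1.5]],[1,[0,0,0],[0,0,0]]]' >/dev/null; python3 o.py; done
```

```text
16.85 [0.5661 0.2329 0.1467] yaw 0.219 F [-2.4  2.5  5.3] Tz 0.635 t6 0.747 q6 1.65 w 0.0157
17.05 [0.5661 0.2329 0.1468] yaw 0.193 F [-2.3  2.3  5.3] Tz 0.675 t6 0.812 q6 1.68 w 0.0162
17.25 [0.5661 0.2329 0.1467] yaw 0.167 F [-2.5  1.2  6.1] Tz 0.754 t6 0.874 q6 1.7 w 0.016
17.45 [0.5663 0.233  0.1468] yaw 0.14 F [-1.4  1.   5.6] Tz 0.728 t6 0.791 q6 1.73 w 0.0162
```

```bash
for i in 1 2 3; do python3 -m crank '[[1,[0,0,0],[0,0,1.5]],[1,[0,0,0],[0,0,0]]]' >/dev/null; python3 o.py; done
```

```text
17.65 [0.5663 0.233  0.1468] yaw 0.114 F [-1.   1.8  4.7] Tz 0.778 t6 0.876 q6 1.76 w 0.0163
17.85 [0.5662 0.233  0.1468] yaw 0.088 F [-1.1  1.5  5.8] Tz 0.856 t6 0.941 q6 1.78 w 0.0168
18.05 [0.5663 0.233  0.1468] yaw 0.062 F [-1.8  0.1  5.1] Tz 0.924 t6 1.002 q6 1.81 w 0.0168
```

```bash
python3 -m crank '[[1,[0,0,0],[0,0,0]],[1,[0,0,0],[0,0,0]],[1,[0,0,0],[0,0,0]]]' >/dev/null; python3 o.py; for i in 1 2 3 4; do python3 -m crank '[[1,[0,0,0],[0,0,-3]],[1,[0,0,0],[0,0,0]]]' >/dev/null; python3 o.py; done
```

```text
18.35 [0.5663 0.233  0.1468] yaw 0.062 F [-1.2  2.1  5.6] Tz 0.925 t6 0.907 q6 1.81 w 0.0165
18.55 [0.5663 0.233  0.1468] yaw 0.115 F [-1.7  1.9  5.8] Tz 0.773 t6 0.582 q6 1.75 w 0.0163
18.75 [0.5663 0.2331 0.1468] yaw 0.167 F [-1.2  1.   4.2] Tz 0.666 t6 0.445 q6 1.7 w 0.0163
18.95 [0.5663 0.2331 0.1468] yaw 0.219 F [-1.2  0.9  4.9] Tz 0.497 t6 0.306 q6 1.65 w 0.0156
19.15 [0.5663 0.2332 0.1468] yaw 0.271 F [-1.4  2.7  6.3] Tz 0.355 t6 0.163 q6 1.6 w 0.0161
```

```bash
for i in 1 2 3; do python3 -m crank '[[1,[0,0,0],[0,0,-2.5]],[1,[0,0,0],[0,0,0]]]' >/dev/null; python3 o.py; done
```

```text
19.35 [0.5663 0.2333 0.1468] yaw 0.314 F [-1.3  3.   5.4] Tz 0.256 t6 0.069 q6 1.56 w 0.0157
19.55 [0.5663 0.2334 0.1468] yaw 0.357 F [-1.2  1.1  5.7] Tz 0.116 t6 -0.062 q6 1.51 w 0.0157
19.75 [0.5662 0.2335 0.1468] yaw 0.401 F [-2.3  2.   5. ] Tz -0.053 t6 -0.172 q6 1.47 w 0.0159
```

```bash
python3 -m crank '[[1,[0,0,-0.002],[0,0,-2]],[1,[0,0,0],[0,0,0]]]' >/dev/null; python3 o.py; for i in 1 2 3; do python3 -m crank '[[1,[0,0,-0.003],[0,0,0]],[1,[0,0,0],[0,0,0]]]' >/dev/null; python3 o.py; done
```

```text
19.95 [0.5655 0.2331 0.1469] yaw 0.434 F [-0.6  3.  -0.2] Tz -0.057 t6 -0.203 q6 1.43 w 0.0154
20.15 [0.5646 0.2328 0.1486] yaw 0.433 F [-0.4  1.3 -4.5] Tz 0.004 t6 0.011 q6 1.44 w 0.0156
20.35 [0.5649 0.2329 0.1529] yaw 0.433 F [ 0.2  1.5 -6. ] Tz -0.007 t6 0.01 q6 1.44 w 0.0154
20.55 [0.5651 0.2331 0.1569] yaw 0.433 F [-0.6  1.  -6.2] Tz 0.024 t6 0.01 q6 1.44 w 0.0158
```

```bash
python3 -m crank '[[1,[0,0,-0.01],[0,0,0]],[1,[0,0,-0.02],[0,0,0]],[1,[0,0,-0.03],[0,0,0]],[1,[0,0,-0.03],[0,0,0]],[1,[0,0,-0.025],[0,0,0]],[1,[0,0,-0.01],[0,0,0]],[1,[0,0,0],[0,0,0]]]'>/dev/null; python3 o.py; python3 -m crank '[[1,[-0.0078,0.0187,0],[0,0,0]],[1,[-0.0158,0.0377,0],[0,0,0]],[1,[-0.0158,0.0377,0],[0,0,0]],[1,[-0.0158,0.0377,0],[0,0,0]],[1,[-0.0158,0.0377,0],[0,0,0]],[1,[-0.0158,0.0377,0],[0,0,0]],[1,[-0.0158,0.0377,0],[0,0,0]],[1,[-0.0158,0.0377,0],[0,0,0]]]' >/dev/null;  python3 -m crank '[[1,[-0.0158,0.0377,0],[0,0,0]],[1,[-0.0078,0.0187,0],[0,0,0]],[1,[0,0,0],[0,0,0]],[1,[0,0,0],[0,0,0]],[1,[0,0,0],[0,0,0]]]' >/dev/null; python3 o.py;  python3 -c "
from h import *
s=snap('scene','s3.png')
t=snap('top','t3.png')
c=s['color'][120:360,120:440,::-1];cv2.imwrite('pics/s3c.png',cv2.resize(c,(800,600)))"
```

```text
21.25 [0.5659 0.2328 0.2845] yaw 0.432 F [ 0.2  0.8 -5.4] Tz 0.019 t6 -0.0 q6 1.44 w 0.0155
22.55 [ 0.578  -0.1331  0.2807] yaw 0.434 F [-0.4  0.2 -4.8] Tz -0.017 t6 0.002 q6 0.81 w 0.0153
```

View pics/s3c.png

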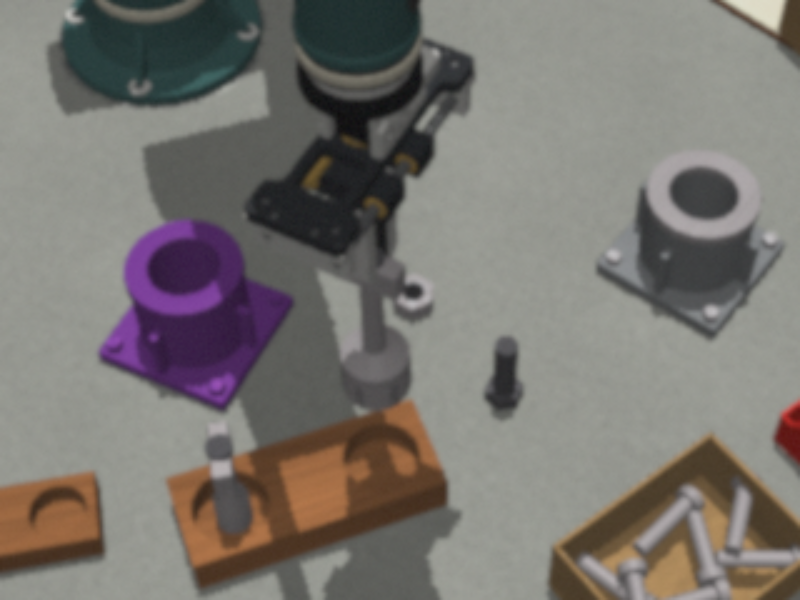

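The extension still hangs upright at the same place as when I lifted it (socket at (376,385)), directly over its empty well. Next I'll lower it.

```bash
python3 -m crank '[[1,[-0.0006,0.0014,0.02],[0,0,0]],[1,[0,0,0.03],[0,0,0]],[1,[0,0,0.03],[0,0,0]],[1,[0,0,0.025],[0,0,0]],[1,[0,0,0.012],[0,0,0]],[1,[0,0,0.006],[0,0,0]],[1,[0,0,0],[0,0,0]],[1,[0,0,0],[0,0,0]]]'>/dev/null; python3 o.py; for i in 1 2 3 4 5; do python3 -m crank '[[1,[0,0,0.003],[0,0,0]],[1,[0,0,0],[0,0,0]]]' >/dev/null; python3 o.py; done
```

```text
23.45 [ 0.5794 -0.1358  0.1605] yaw 0.433 F [ 0.2  0.2 -4.7] Tz -0.01 t6 -0.0 q6 0.81 w 0.0153
23.65 [ 0.5788 -0.1358  0.1564] yaw 0.433 F [-1.4 -0.5 -5.5] Tz 0.045 t6 0.001 q6 0.81 w 0.0155
23.85 [ 0.5782 -0.1357  0.1523] yaw 0.433 F [ 0.5  0.1 -4.9] Tz 0.018 t6 0.0 q6 0.81 w 0.0155
24.05 [ 0.5781 -0.1356  0.1489] yaw 0.433 F [-0.3 -0.1 -5.1] Tz -0.028 t6 0.0 q6 0.81 w 0.0157
24.25 [ 0.5781 -0.1356  0.146 ] yaw 0.433 F [-0.4 -0.1 -6.3] Tz -0.046 t6 0.0 q6 0.81 w 0.0158
24.45 [ 0.5782 -0.1356  0.1431] yaw 0.433 F [-0.3  0.8 -5.1] Tz -0.035 t6 0.0 q6 0.81 w 0.0157
```

```bash
for i in 1 2 3; do python3 -m crank '[[1,[0,0,0.0006],[0,0,0]],[1,[0,0,0],[0,0,0]]]' >/dev/null; python3 o.py; done
```

```text
24.65 [ 0.5785 -0.1357  0.1431] yaw 0.433 F [-0.3 -0.5 -4.5] Tz -0.004 t6 -0.0 q6 0.81 w 0.0153
24.85 [ 0.5786 -0.1357  0.143 ] yaw 0.433 F [-0.9  0.7 -1.9] Tz -0.058 t6 -0.0 q6 0.81 w 0.0159
25.05 [ 0.5788 -0.1357  0.143 ] yaw 0.433 F [-0.3  0.1  0.6] Tz 0.001 t6 -0.001 q6 0.81 w 0.0157
```

It's resting on the well floor, so I'll release it and retreat.

```bash
python3 -m crank '[[0.5,[0,0,0],[0,0,0]],[0.5,[0,0,0],[0,0,0]],[0.5,[0,0,0],[0,0,0]],[0.5,[0,0,0],[0,0,0]],[0.5,[0,0,0],[0,0,0]],[0.5,[0,0,0],[0,0,0]]]' >/dev/null; python3 o.py; python3 -m crank '[[0.5,[0,0,-0.01],[0,0,0]],[0.5,[0,0,-0.03],[0,0,0]],[0.5,[0,0,-0.04],[0,0,0]],[0.5,[0,0,-0.04],[0,0,0]],[0.5,[-0.04,0,0],[0,0,0]],[0.5,[-0.05,0,0],[0,0,0]],[0.5,[-0.05,0,0],[0,0,0]],[0.5,[0,0,0],[0,0,0]]]' >/dev/null;python3 -m crank '[[0.5,[-0.04,0,0],[0,0,0]],[0.5,[0,0,0],[0,0,0]],[0.5,[0,0,0],[0,0,0]]]' >/dev/null; python3 o.py;  python3 -c "
from h import *
s=snap('scene','s4.png')
c=s['color'][120:360,120:440,::-1];cv2.imwrite('pics/s4c.png',cv2.resize(c,(800,600)))"
```

```text
25.65 [ 0.5784 -0.1357  0.1418] yaw 0.433 F [-0.4 -0.7  0.1] Tz -0.019 t6 -0.0 q6 0.81 w 0.0474
26.75 [ 0.4156 -0.2113  0.2627] yaw 0.432 F [0.7 0.3 0. ] Tz 0.038 t6 -0.014 q6 0.55 w 0.0465
```

View pics/s4c.png

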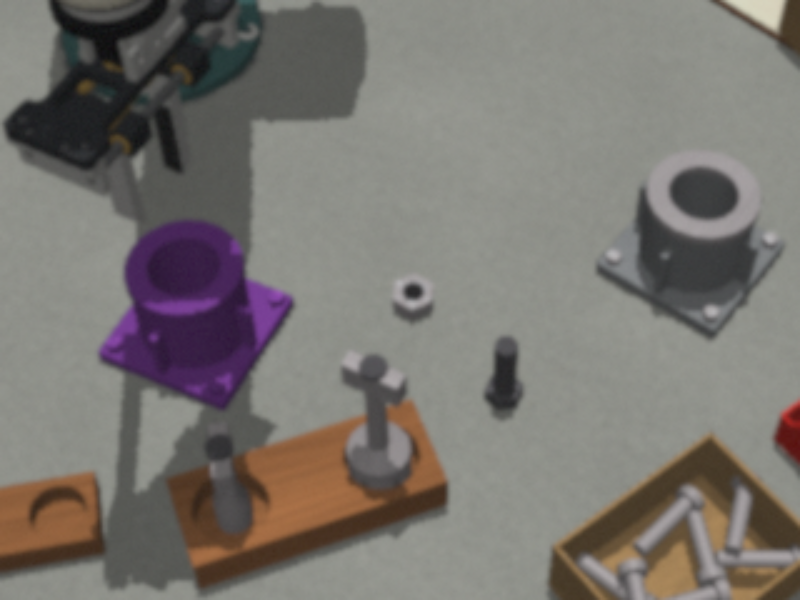

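The extension stands upright in its well at (378,455), the slim one is undisturbed, and the arm is clear.

```bash
python3 -c "
from bench import robot
print(robot.close_job())"
```

```text
the job is handed in; nothing more can be done
None
```

I've handed the job in, but no verdict came back: I turned the nut to its stop (peak wrist torque about 0.92 N m, so the nut itself is below the 1.6 N m limit) and set the wide extension back upright in its well, with the slim one still standing.

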